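# Nest the filled containers for the capping run

## Robot

A 6-joint arm with a two-finger parallel gripper is mounted at the origin on the work surface. World frame = base frame: x ahead of the robot, y to its left, z up, the work surface at z = 0. Lengths are in m, angles in rad, forces in N, time in s.
With the tool pointing down it reaches from about 0.375 to 0.9 m from the base axis. Payload 3.1 kg.
Tool frame: the origin (TCP) lies between the finger pads; the fingertips stand r.tip_extent ahead of it and the grasp point (between the pads) lies 3 mm ahead of it (r.tip_extent is the distance from the TCP to the fingertips, in m); z points along the fingers, y is the line along which they close (so a half turn about z gives the same grasp; the last joint's range is limited). The gripper opens to 87 mm and grips with 3 to 60 N. Pads are 19 mm wide; open, the fingers measure 117 mm over their backs; the gripper's body (75 mm by 190 mm) begins 51 mm behind the grasp point.
Start: joints at [0.944, 0.527, 1.433, -0, 1.181, -0.178], TCP at [0.271, 0.563, 0.245] pointing down, gripper open.
Joint ranges: [-3.08, 3.08], [-0.75, 2.2], [0.22, 2.44], [-1.43, 4.57], [0, 2.65], [-2.85, 2.85]. Speed limits (rad/s): [2.79, 2.79, 3.14, 3.14, 3.14, 3.14].

## Interface

Orientations are given as a unit quaternion [w, x, y, z].
In Python, from station import readout, vision, r gives the robot as it stands. The module is installed in compiled form; this text tells all that it offers.
- The arm moves only by the shell command python3 -m creep 'ROWS'. ROWS is JSON, one flat list of numbers, 7 for each row, row after row: the shift along the world's x, y, z in m, then the turn, a rotation vector about the world's x, y, z in degrees, then the finger opening in m, from 0 to 0.087. In form: [tx, ty, tz, ax, ay, az, fingers, tx, ty, tz, ax, ay, az, fingers, ...]. A call has 1 to 10 rows; each row shifts and turns the commanded pose from where the row before left it; what a row does not reach is not made up. A row lasts 1/8 s, in which the tool goes at most 62.5 mm and 10.7 degrees, less where a joint would pass 70% of its speed; a pose out of reach is approached as far as the arm can. A call with a gripper value outside its range is refused whole. The fingers move at their own pace and stop on an object; the grip force is fixed at half the most. Time passes only in rows, so rows that do not move let the fingers close. It gives the time, the measured TCP pose, the force, the opening and the grip force at its end, in the units of the state.
- readout.read_state(): the state, without advancing time (a new reading comes with each control period).
- vision.snapshot(name): name is "side" or "top"; returns the picture (400x640x3 uint8, red, green, blue); there is no depth.
- vision.camera_model(name): a dict with "fovy" (degrees; the focal length in pixels is half the picture's height over the tangent of half this angle, whatever the lens; pixels are square), "cx", "cy" (the principal point, pixels), "dist_coeffs" ([k1, k2, p1, p2, k3] as OpenCV has them; the pictures are not rectified), "camera_from_world" (4x4, takes a point from world to camera coordinates). Camera axes: x right, y up, looking along -z (the intrinsics and any distortion apply to the point x, -y, -z); pixel columns grow to the right and rows downward; lengths in m; the calibration is good to about 2 mm. A picture is of the moment at which its call begins. camera_model takes no time and is no camera call.
- r.sign_off(): hands the job in; it is judged then, once.
The state is a dict: "t": time; "joint_positions": joint angles; "qvel": joint speeds; "joint_torque": joint torques, N m; "ee_pos": TCP position; "tool_rot": TCP orientation; "contact_force": force on the tool from outside, world axes, zero at the start; "ft_torque": the same for the moment, N m; "grip_width": finger opening in m; "grasp_force": force on a finger pad.
Only numpy, scipy, OpenCV 4.12 (cv2) and the standard library are available. Lean on these libraries where they do the work, as an engineer would, in place of code of your own. Each camera call takes 0.05 s, during which the arm holds its last target. There are 200 camera calls.

## Task

The four filled containers on the perfume bench are to go to the capping line: stand each one in the white nest whose well has its shape and size - round tub in the large round nest, slim vial in the small round nest, square bottle in the square nest, flat bottle in the oblong nest - upright and fully down on the floor of the well. Set them down gently rather than dropping them, and leave the small glass beaker and the tall aluminium bottle standing where they are.

Things in the scene. Friction and masses are not known exactly. Their poses are not given: they have to be found in the camera images.
- tub: Round white plastic tub with a flat lid, the widest container: 62 mm diameter, 66 mm high, straight sides. All containers stand upright on the bench (z = 0) at the start and weigh 0.05 to 0.3 kg; grip it across its diameter about 45 mm above its underside. Origin: centre of its underside, z up.
- vial: Slim round brown glass vial with paper label and black cap: body 34 mm diameter, straight up to 57 mm, cap 22 mm diameter, 78 mm high overall. Stands upright on the bench. Origin: centre of its underside, z up.
- square_bottle: Square brown glass bottle with paper label and black round cap: body 44 x 44 mm and 56 mm high, 76 mm high with the cap (28 mm diameter). Stands upright on the bench. Origin: centre of its underside, z up. x and y are square to its sides.
- flat_bottle: Flat brown glass bottle with paper label and black round cap: body 60 mm long (its x axis) by 30 mm thick (its y axis) and 58 mm high, 78 mm high with the cap (22 mm diameter). Stands upright on the bench. Origin: centre of its underside, z up.
- large_round_nest: Holder with the large round well, 78 mm inner and 94 mm outer diameter, for the tub. Fixed to the bench, white plastic; it is 18 mm high overall, its well floor (grey) is 5 mm above the bench and its wall is 8 mm thick. Origin: centre of its underside (at bench height), z up.
- small_round_nest: Holder with the small round well, 50 mm inner and 66 mm outer diameter, for the vial. Fixed to the bench, white plastic; it is 18 mm high overall, its well floor (grey) is 5 mm above the bench and its wall is 8 mm thick. Origin: centre of its underside (at bench height), z up.
- square_nest: Square holder with a square well of 60 x 60 mm (76 x 76 mm outside), for the square bottle. Fixed to the bench, white plastic; it is 18 mm high overall, its well floor (grey) is 5 mm above the bench and its wall is 8 mm thick. Origin: centre of its underside (at bench height), z up. x and y are square to its sides.
- oblong_nest: Oblong holder with a well 76 mm long (its x axis) by 46 mm (its y axis), 92 x 62 mm outside, for the flat bottle; either way round will do. Fixed to the bench, white plastic; it is 18 mm high overall, its well floor (grey) is 5 mm above the bench and its wall is 8 mm thick. Origin: centre of its underside (at bench height), z up.
- beaker: Bystander: small open clear glass beaker, 44 mm rim diameter, 55 mm high, loose, standing in the middle among the containers and nests. Origin: centre of its underside, z up. Leave it alone.
- tall_bottle: Bystander: tall round aluminium bottle with white cap, 70 mm diameter, 170 mm high, loose, standing to the left (+y) of the containers and nests. Origin: centre of its underside, z up. Leave it alone. (Low loose closures, under 15 mm high, also lie among the things, and two jars up to 75 mm high stand to the right.)
There are look-alikes about, which are no part of the job. Leave any pink or purple look-alike of the square_bottle alone.

How it is judged:
At the end, for the whole second after the job is handed in: Each of the four containers stands in its own nest: within 14 mm of the nest's centre, its underside less than 9 mm above the nest's underside (the well floor is at 5 mm), tilted less than 0.1 rad, released and at rest (horizontal distance between tub and large_round_nest below 0.014 m and z of tub in the frame of large_round_nest below 0.009 m and angle between each of tub, vial, square_bottle, flat_bottle's own z axis and vertical below 0.1 rad and linear speed of each of tub, vial, square_bottle, flat_bottle below 0.02 m/s and angular speed of each of tub, vial, square_bottle, flat_bottle below 0.2 rad/s and horizontal distance between vial and small_round_nest below 0.014 m and z of vial in the frame of small_round_nest below 0.009 m and horizontal distance between square_bottle and square_nest below 0.014 m and z of square_bottle in the frame of square_nest below 0.009 m and horizontal distance between flat_bottle and oblong_nest below 0.014 m and z of flat_bottle in the frame of oblong_nest below 0.009 m); the robot touches nothing.
It fails at once if the glass beaker is tipped over or shoved more than 30 mm (distance of beaker from where it was at the start of the episode above 0.03 m or angle between beaker's own z axis and vertical above 0.4 rad).
It fails at once if the tall aluminium bottle is tipped over or shoved more than 30 mm (distance of tall_bottle from where it was at the start of the episode above 0.03 m or angle between tall_bottle's own z axis and vertical above 0.4 rad).
It fails at once if a container is let fall: moving faster than 0.4 m/s while not held by the fingers (a drop of about 8 mm or more) ((linear speed of tub above 0.4 m/s and contact force between tub and the fingers below 0.05 N) or (linear speed of vial above 0.4 m/s and contact force between vial and the fingers below 0.05 N) or (linear speed of square_bottle above 0.4 m/s and contact force between square_bottle and the fingers below 0.05 N) or (linear speed of flat_bottle above 0.4 m/s and contact force between flat_bottle and the fingers below 0.05 N)).
It also fails if it takes over 104 s, if anything falls off the work surface, if the arm or the gripper's body presses on something with over 40 N, if the wrist force passes 120 N, or if a joint passes its speed limit or range.

## Working session

There is one attempt and no reset: what is moved stays moved. The work goes in short steps, Python scripts to look and compute and a shell command to move; the robot and the scene stay as the last step left them, time stands still between calls to the robot, and variables do not carry over. Pictures are saved under pics/ and viewed, at most 14 in all, crops included, and the job is handed in when it is done.

```bash
mkdir -p pics; python3 - <<'E'
from station import readout, vision, r
import cv2
for n in("top","side"):
    cv2.imwrite(f"pics/{n}0.png",vision.snapshot(n)[:,:,::-1]); print(vision.camera_model(n))
print(readout.read_state(), r.tip_extent)
E
```

```text
{'fovy': 49.40589767202392, 'cx': 316.6211856533919, 'cy': 202.3821202919939, 'dist_coeffs': array([-0.10826113,  0.        ,  0.        ,  0.        ,  0.        ]), 'camera_from_world': array([[-0.14386567, -0.98959604,  0.00153087,  0.13514677],
       [ 0.96915058, -0.14058017,  0.20244596, -0.55458247],
       [-0.20012451,  0.03060867,  0.97929224, -1.12045173],
       [ 0.        ,  0.        ,  0.        ,  1.        ]])}
{'fovy': 51.3108895007545, 'cx': 329.24324772711594, 'cy': 198.23495877889724, 'dist_coeffs': array([-0.02831064,  0.        ,  0.        ,  0.        ,  0.        ]), 'camera_from_world': array([[ 0.96564502, -0.25918823,  0.01873907, -0.55129568],
       [ 0.14114642,  0.58367459,  0.79962595, -0.12981284],
       [-0.21819116, -0.76950986,  0.60020596, -1.01537205],
       [ 0.        ,  0.        ,  0.        ,  1.        ]])}
{'t': 0.1, 'joint_positions': array([ 9.43488059e-01,  5.28366613e-01,  1.43374504e+00,  4.74481382e-06,
        1.18142399e+00, -1.78493665e-01]), 'qvel': array([-2.30317873e-04, -1.11781233e-03, -2.10311808e-03, -7.95813490e-05,
       -1.27216877e-03,  9.77643194e-04]), 'joint_torque': array([-4.56544312e-04, -4.40984988e+01, -1.77150464e+01,  6.35049236e-02,
        5.34048560e-02, -1.58644468e-05]), 'ee_pos': array([0.27079227, 0.56261617, 0.24368277]), 'tool_rot': array([-3.82930096e-04,  2.22529338e-01,  9.74925510e-01, -8.92843835e-04]), 'contact_force': array([0.03749311, 0.27139793, 0.77252464]), 'ft_torque': array([ 0.02358951, -0.02317818, -0.01118063]), 'grasp_force': 0.0, 'grip_width': 0.08693156430533687} 0.022
```

View pics/top0.png

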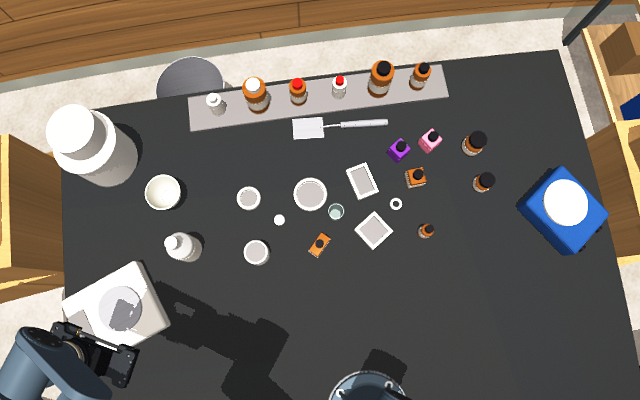

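View pics/side0.png

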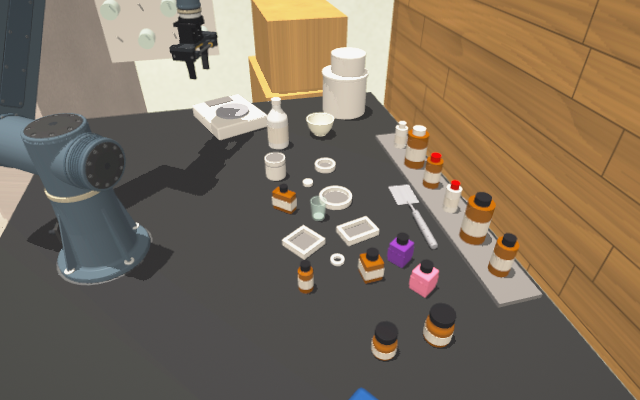

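The top view shows the tub at (256,252), flat bottle (319,245), vial (426,231), square bottle (416,178), large nest (310,194), small nest (248,198), oblong nest (362,181), square nest (374,230) and beaker (336,212). Next I zoom in.

```bash
cat > h.py <<'E'
import numpy as np, cv2
from station import vision
def cam(n):
    m=vision.camera_model(n); f=200/np.tan(np.radians(m['fovy']/2))
    K=np.array([[f,0,m['cx']],[0,f,m['cy']],[0,0,1]]); T=np.diag([1,-1,-1,1.])@m['camera_from_world']
    return K,m['dist_coeffs'],T
def proj(n,P):
    K,d,T=cam(n); return cv2.projectPoints(np.array(P,float).reshape(-1,3),cv2.Rodrigues(T[:3,:3])[0],T[:3,3],K,d)[0].reshape(-1,2)
def onplane(n,uv,z):
    K,d,T=cam(n); q=cv2.undistortPoints(np.array(uv,float).reshape(-1,1,2),K,d).reshape(-1,2)
    D=np.c_[q,np.ones(len(q))]@T[:3,:3]; c=-T[:3,:3].T@T[:3,3]
    return c+D*((z-c[2])/D[:,2])[:,None]
E
python3 - <<'E'
import cv2
a=cv2.imread("pics/top0.png")[130:280,230:450]; cv2.imwrite("pics/tc.png",cv2.resize(a,None,fx=3.6,fy=3.6,interpolation=cv2.INTER_CUBIC))
a=cv2.imread("pics/side0.png")[140:300,250:420]; cv2.imwrite("pics/sc.png",cv2.resize(a,None,fx=3.7,fy=3.7,interpolation=cv2.INTER_CUBIC))
E
```

```text
(no output)
```

View pics/tc.png

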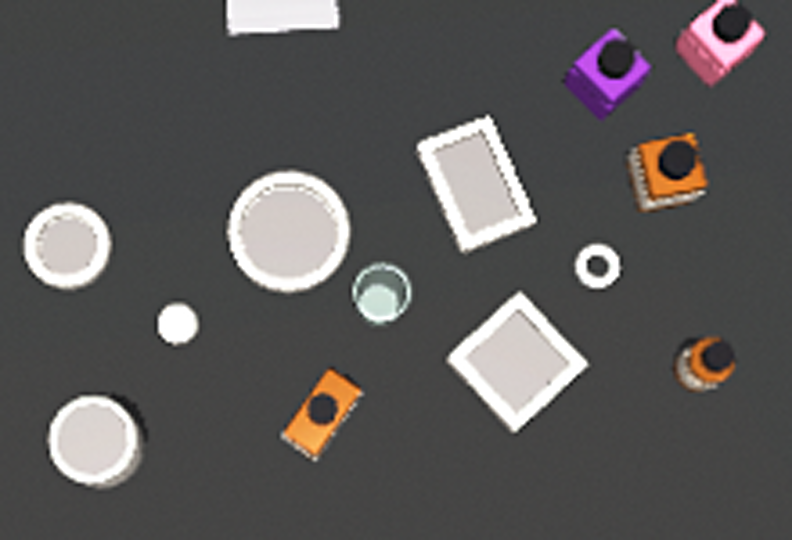

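View pics/sc.png

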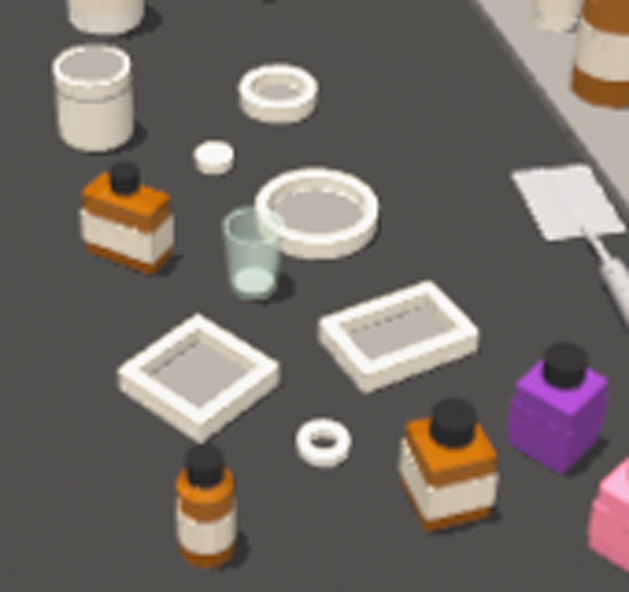

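The crops show all four nests and containers clearly, with the beaker at crop (382,293) just beside the large nest. I'll triangulate from the points I picked in both views.

```bash
python3 - <<'E'
from h import *
np.set_printoptions(precision=4,suppress=True)
t=lambda L:[(230+(x+.5)/3.6-.5,130+(y+.5)/3.6-.5) for x,y in L]
s=lambda L:[(250+(x+.5)/3.7-.5,140+(y+.5)/3.7-.5) for x,y in L]
for nm,z,a,b in [("tub",.066,(94,441),(92,65)),("small",.018,(67,246),(279,88)),("large",.018,(289,231),(317,206)),
 ("flat",.078,(322,408),(124,174)),("sq",.076,(677,159),(454,412)),("vial",.078,(716,354),(206,457)),("beaker",.055,(382,293),(252,222)),("washer",.01,(598,266),(324,438)),("disc",.01,(178,323),(214,153)),("purple",.076,(615,58),(566,358))]:
    print(nm,onplane("top",t([a]),z)[0,:2],onplane("side",s([b]),z)[0,:2])
def ang(P,n):
    d=np.roll(P,-1,0)-P; return [ (round(float(np.degrees(np.arctan2(v[1],v[0]))),1),round(float(np.hypot(*v[:2])),4)) for v in d]
for nm,z,A,B in [("obl",.018,[(417,147),(491,117),(537,220),(465,251)],[(432,281),(478,332),(362,377),(319,325)]),
 ("sqn",.018,[(519,291),(589,365),(516,432),(447,359)],[(198,314),(280,370),(201,428),(118,374)]),
 ("sqb",.056,[(692,133),(706,190),(648,199),(638,149)],[(488,418),(497,464),(428,475),(405,425)]),
 ("flatb",.058,[(335,368),(363,391),(315,453),(286,432)],[(104,173),(173,207),(158,232),(83,201)])]:
    for n,f,q in(("top",t,A),("side",s,B)):
        P=onplane(n,f(q),z); print(nm,n,P.mean(0)[:2],ang(P,n))
E
```

```text
tub [0.457  0.2321] [0.461  0.2326]
small [0.6163 0.2412] [0.6204 0.2372]
large [0.6032 0.0679] [0.606  0.0655]
flat [0.4559 0.0639] [0.4573 0.058 ]
sq [ 0.6033 -0.2285] [ 0.6071 -0.2296]
vial [ 0.4529 -0.2284] [ 0.4542 -0.232 ]
beaker [0.5376 0.0063] [0.5408 0.0099]
washer [ 0.5424 -0.1683] [ 0.5452 -0.1688]
disc [0.5449 0.1635] [0.5471 0.1656]
purple [ 0.6887 -0.1967] [ 0.692  -0.2009]
obl top [ 0.62   -0.0842] [(-75.5, 0.0642), (-166.2, 0.0907), (105.3, 0.0622), (15.1, 0.0915)]
obl side [ 0.6226 -0.0855] [(-78.1, 0.0622), (-165.1, 0.0952), (103.2, 0.0597), (16.3, 0.0967)]
sqn top [ 0.4761 -0.0917] [(-146.0, 0.0783), (123.4, 0.0773), (34.4, 0.0765), (-55.2, 0.0778)]
sqn side [ 0.4788 -0.0949] [(-59.4, 0.0812), (-147.0, 0.0755), (124.3, 0.0765), (36.3, 0.0806)]
sqb top [ 0.602  -0.2283] [(-177.7, 0.0461), (90.8, 0.0458), (0.3, 0.04), (-81.4, 0.0446)]
sqb side [ 0.6063 -0.2375] [(-102.8, 0.039), (177.9, 0.0431), (90.1, 0.0431), (-7.3, 0.0522)]
flatb top [0.4557 0.0617] [(-138.0, 0.0268), (133.9, 0.0579), (45.9, 0.0263), (-45.6, 0.0597)]
flatb side [0.4586 0.0494] [(-52.4, 0.068), (-121.3, 0.0312), (133.0, 0.0673), (56.7, 0.0374)]
```

Both views agree to within about 3 mm, so I'll average them. First the tub: I move above it with the closing line at heading -25°.

```bash
python3 -m creep '[0.019,-0.033,0,0,0,-9,0.087, 0.019,-0.033,0,0,0,-9,0.087, 0.019,-0.033,0,0,0,-9,0.087, 0.019,-0.033,0,0,0,-9,0.087, 0.019,-0.033,0,0,0,-9,0.087, 0.019,-0.033,0,0,0,-9,0.087, 0.019,-0.033,0,0,0,-9,0.087, 0.019,-0.033,0,0,0,-9,0.087, 0.018,-0.033,0,0,0,-9,0.087, 0.018,-0.034,0,0,0,-8,0.087]'; python3 -m creep '[0,0,-0.04,0,0,0,0.087,0,0,-0.04,0,0,0,0.087,0,0,0,0,0,0,0.087]'
```

```text
t: 1.35
ee_pos: [0.4594, 0.2309, 0.2443]
tool_rot: [-0.0, 0.843, 0.537, -0.0]
contact_force: [-0.2, 0.5, 0.1]
grip_width: 0.0872
grasp_force: 0.0
t: 1.72
ee_pos: [0.4567, 0.2312, 0.162]
tool_rot: [-0.001, 0.842, 0.539, -0.004]
contact_force: [-0.5, 0.4, 0.3]
grip_width: 0.087
grasp_force: 0.0
```

```bash
python3 -m creep '[0,0,-0.03,0,0,0,0.087, 0,0,-0.03,0,0,0,0.087, 0,0,-0.03,0,0,0,0.087, 0,0,-0.015,0,0,0,0.087, 0,0,-0.012,0,0,0,0.087, 0,0,0,0,0,0,0.087,0,0,0,0,0,0,0.087]'; python3 - <<'E'
from station import readout,vision
import cv2
cv2.imwrite("pics/s1.png",cv2.resize(vision.snapshot("side")[80:280,180:420,::-1],None,fx=2.5,fy=2.5))
E
```

```text
t: 2.6
ee_pos: [0.4597, 0.2323, 0.0483]
tool_rot: [0.0, 0.842, 0.539, 0.001]
contact_force: [0.4, 0.7, 1.1]
grip_width: 0.087
grasp_force: 0.0
```

View pics/s1.png

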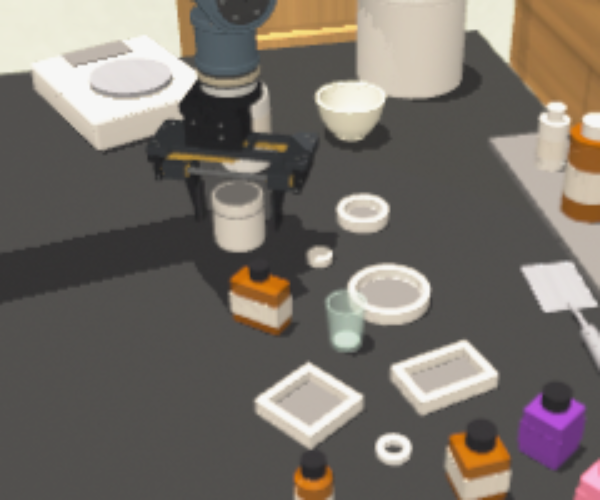

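The picture shows the tub standing between the two fingers, with the tall bottle clear behind the gripper. Now I close and lift.

```bash
python3 -m creep '[0,0,0,0,0,0,0,0,0,0,0,0,0,0,0,0,0,0,0,0,0,0,0,0,0,0,0,0,0,0,0,0,0,0,0]'; python3 -m creep '[0,0,0.01,0,0,0,0,0,0,0.03,0,0,0,0,0,0,0.04,0,0,0,0,0,0,0.03,0,0,0,0,0,0,0,0,0,0,0]'
```

```text
t: 3.28
ee_pos: [0.4593, 0.2321, 0.0477]
tool_rot: [0.0, 0.842, 0.539, 0.0]
contact_force: [-0.5, -0.0, 1.1]
grip_width: 0.0609
grasp_force: 30.0
t: 3.9
ee_pos: [0.4604, 0.2325, 0.1598]
tool_rot: [0.001, 0.842, 0.539, 0.003]
contact_force: [0.8, -0.1, -3.4]
grip_width: 0.061
grasp_force: 30.0
```

Gripped (61 mm). I carry it to the large nest.

```bash
python3 -m creep '[0.02,-0.022,0,0,0,0,0,0.025,-0.028,0,0,0,0,0,0.025,-0.03,0,0,0,0,0,0.025,-0.03,0,0,0,0,0,0.025,-0.028,0,0,0,0,0,0.015,-0.017,0,0,0,0,0,0.01,-0.01,0,0,0,0,0,0,0,0,0,0,0,0]'; python3 -m creep '[0,0,-0.03,0,0,0,0,0,0,-0.03,0,0,0,0,0,0,-0.02,0,0,0,0,0,0,0,0,0,0,0,0,0,0,0,0,0,0]'; python3 - <<'E'
from station import readout,vision
import cv2
cv2.imwrite("pics/s2.png",cv2.resize(vision.snapshot("side")[80:280,230:470,::-1],None,fx=2.5,fy=2.5))
E
```

```text
t: 4.9
ee_pos: [0.6041, 0.067, 0.157]
tool_rot: [-0.0, 0.842, 0.539, -0.0]
contact_force: [-0.2, -0.2, -2.4]
grip_width: 0.061
grasp_force: 30.0
t: 5.52
ee_pos: [0.6042, 0.0678, 0.0783]
tool_rot: [0.0, 0.842, 0.54, 0.0]
contact_force: [0.5, 0.1, -2.1]
grip_width: 0.0611
grasp_force: 30.0
```

View pics/s2.png

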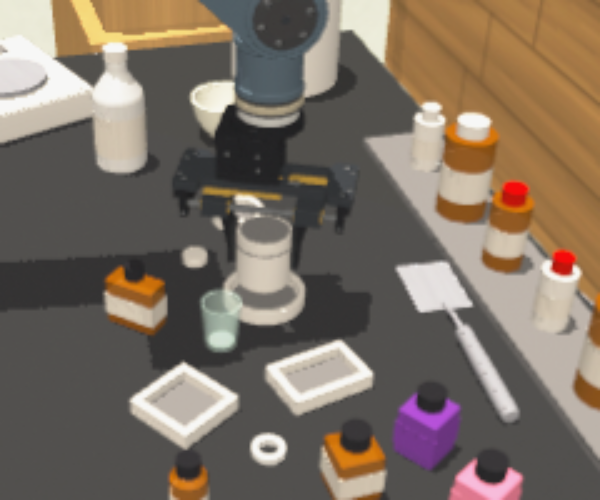

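The tub hangs centred above the large nest. I lower it to the well floor.

```bash
python3 -m creep '[0,0,-0.01,0,0,0,0,0,0,-0.007,0,0,0,0,0,0,-0.004,0,0,0,0,0,0,-0.003,0,0,0,0,0,0,-0.001,0,0,0,0,0,0,0,0,0,0,0,0,0,0,0,0,0,0]'
```

```text
t: 6.45
ee_pos: [0.6042, 0.067, 0.0527]
tool_rot: [0.0, 0.842, 0.539, 0.0]
contact_force: [-0.5, -1.8, -1.0]
grip_width: 0.0612
grasp_force: 30.0
```

```bash
python3 -m creep '[0,0,-0.001,0,0,0,0,0,0,0,0,0,0,0]'; python3 -m creep '[0,0,0,0,0,0,0.087,0,0,0,0,0,0,0.087,0,0,0,0,0,0,0.087,0,0,0,0,0,0,0.087,0,0,0.02,0,0,0,0.087,0,0,0.04,0,0,0,0.087,0,0,0.04,0,0,0,0.087,0,0,0.01,0,0,0,0.087]'
```

```text
t: 6.7
ee_pos: [0.6042, 0.0671, 0.0527]
tool_rot: [0.0, 0.842, 0.539, 0.0]
contact_force: [-1.9, 0.2, 5.2]
grip_width: 0.0609
grasp_force: 30.0
t: 7.7
ee_pos: [0.6059, 0.067, 0.1642]
tool_rot: [0.002, 0.842, 0.539, 0.002]
contact_force: [1.0, -0.3, -0.6]
grip_width: 0.0871
grasp_force: 0.0
```

The tub is set down, floor contact felt at 5 N. Next the flat bottle, turning +68° to heading 43°.

```bash
python3 -m creep '[-0.018,-0.001,0,0,0,8,0.087,-0.02,-0.001,0,0,0,9,0.087,-0.02,-0.001,0,0,0,9,0.087,-0.02,-0.001,0,0,0,9,0.087,-0.02,-0.001,0,0,0,9,0.087,-0.02,-0.001,0,0,0,8,0.087,-0.02,-0.001,0,0,0,8,0.087,-0.01,0,0,0,0,8,0.087,0,0,0,0,0,0,0.087]'; python3 -m creep '[0,0,-0.03,0,0,0,0.087,0,0,-0.03,0,0,0,0.087,0,0,-0.03,0,0,0,0.087,0,0,-0.015,0,0,0,0.087,0,0,-0.01,0,0,0,0.087,0,0,0,0,0,0,0.087,0,0,0,0,0,0,0.087]'; python3 - <<'E'
from station import readout,vision
import cv2
cv2.imwrite("pics/s3.png",cv2.resize(vision.snapshot("side")[80:280,200:440,::-1],None,fx=2.5,fy=2.5))
E
```

```text
t: 8.82
ee_pos: [0.4547, 0.0602, 0.1608]
tool_rot: [-0.001, 0.397, 0.918, -0.0]
contact_force: [-0.6, 0.4, 0.8]
grip_width: 0.0866
grasp_force: 0.0
t: 9.7
ee_pos: [0.4566, 0.0601, 0.0469]
tool_rot: [0.0, 0.397, 0.918, 0.0]
contact_force: [0.1, 0.0, 0.2]
grip_width: 0.0867
grasp_force: 0.0
```

View pics/s3.png

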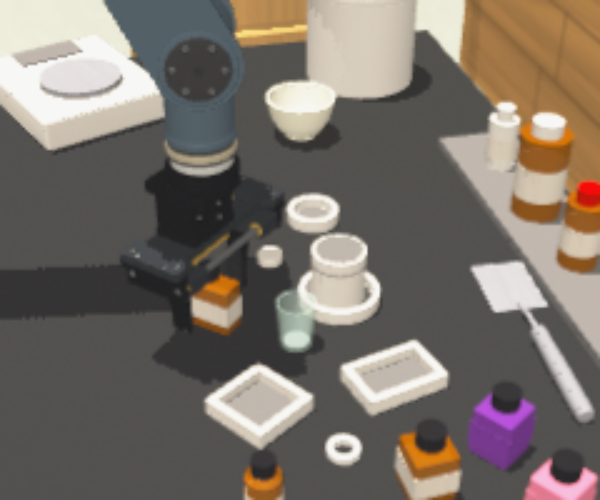

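The tub sits level in its nest, and the flat bottle is between the fingers. Close and lift.

```bash
python3 -m creep '[0,0,0,0,0,0,0,0,0,0,0,0,0,0,0,0,0,0,0,0,0,0,0,0,0,0,0,0,0,0,0,0,0,0,0,0,0,0,0,0,0,0,0,0,0,0,0,0,0]'; python3 -m creep '[0,0,0.01,0,0,0,0,0,0,0.03,0,0,0,0,0,0,0.04,0,0,0,0,0,0,0.03,0,0,0,0,0,0,0,0,0,0,0]'
```

```text
t: 10.62
ee_pos: [0.4568, 0.06, 0.0466]
tool_rot: [0.001, 0.396, 0.918, 0.0]
contact_force: [1.3, 1.2, -0.2]
grip_width: 0.03
grasp_force: 29.6
t: 11.25
ee_pos: [0.4571, 0.06, 0.1587]
tool_rot: [0.002, 0.396, 0.918, 0.001]
contact_force: [0.2, -1.0, -1.9]
grip_width: 0.0301
grasp_force: 29.6
```

```bash
python3 -m creep '[0.013,-0.012,0,0,0,5,0,0.019,-0.017,0,0,0,8,0,0.02,-0.018,0,0,0,8,0,0.02,-0.018,0,0,0,8,0,0.02,-0.018,0,0,0,8,0,0.02,-0.018,0,0,0,8,0,0.02,-0.018,0,0,0,8,0,0.019,-0.016,0,0,0,6,0,0.0135,-0.01,0,0,0,3,0,0,0,0,0,0,0,0]'; python3 -m creep '[0,0,-0.03,0,0,0,0,0,0,-0.03,0,0,0,0,0,0,-0.02,0,0,0,0,0,0,0,0,0,0,0,0,0,0,0,0,0,0]'; python3 - <<'E'
from station import readout,vision
import cv2
cv2.imwrite("pics/s4.png",cv2.resize(vision.snapshot("side")[100:280,250:450,::-1],None,fx=3,fy=3))
E
```

```text
t: 12.5
ee_pos: [0.6203, -0.0854, 0.1547]
tool_rot: [-0.001, -0.132, 0.991, 0.0]
contact_force: [-0.4, 0.3, -1.6]
grip_width: 0.0299
grasp_force: 29.6
t: 13.12
ee_pos: [0.6204, -0.0845, 0.0768]
tool_rot: [-0.0, -0.133, 0.991, 0.0]
contact_force: [0.1, 0.1, -2.7]
grip_width: 0.03
grasp_force: 29.6
```

View pics/s4.png

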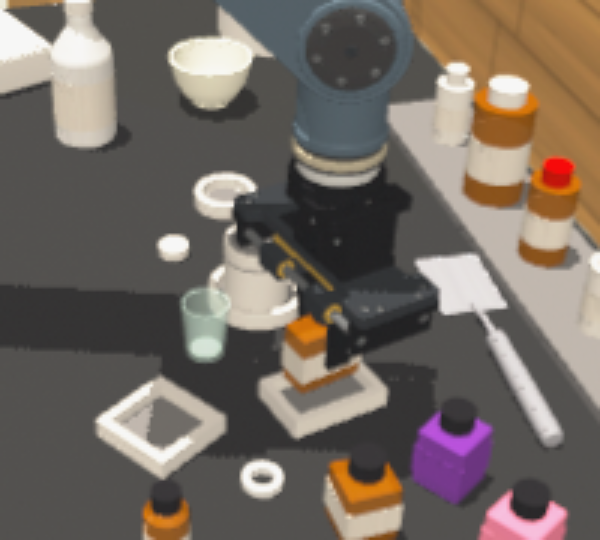

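```bash
python3 - <<'E'
from h import *
a=np.radians(15.2);R=np.array([[np.cos(a),-np.sin(a)],[np.sin(a),np.cos(a)]])
im=cv2.resize(cv2.imread("pics/s4.png"),None,fx=1,fy=1)
def draw(c,lx,ly,z,col):
    P=[[*(R@[sx*lx/2,sy*ly/2]+c),z] for sx,sy in((1,1),(1,-1),(-1,-1),(-1,1))]
    q=(proj("side",P)+.5-[250,100])*3; cv2.polylines(im,[q.astype(int)],True,col,1)
draw([.6205,-.085],.060,.030,.030,(0,0,255));draw([.6205,-.085],.060,.030,.088,(0,0,255))
draw([.621,-.085],.092,.062,.018,(0,255,0));draw([.621,-.085],.076,.046,.018,(255,0,0))
cv2.imwrite("pics/s5.png",cv2.resize(im[250:480,150:450],None,fx=2,fy=2))
E
```

```text
(no output)
```

View pics/s5.png

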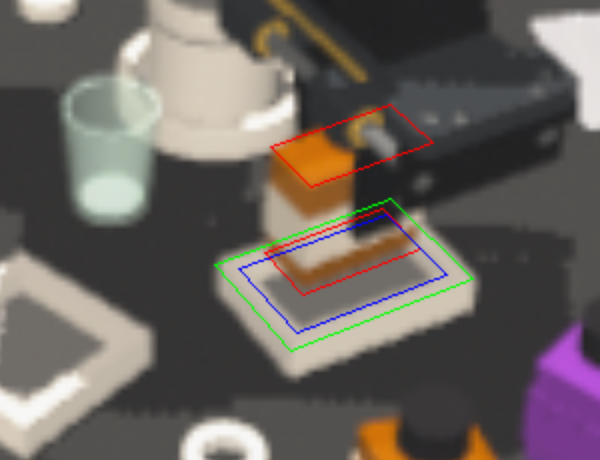

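The overlay shows the bottle centred over the oblong well and aligned with it. I lower it.

```bash
python3 -m creep '[0,0,-0.01,0,0,0,0,0,0,-0.007,0,0,0,0,0,0,-0.004,0,0,0,0,0,0,-0.003,0,0,0,0,0,0,-0.001,0,0,0,0,0,0,-0.001,0,0,0,0,0,0,0,0,0,0,0,0,0,0,0,0,0,0]'
```

```text
t: 14.18
ee_pos: [0.6205, -0.0849, 0.0516]
tool_rot: [0.0, -0.133, 0.991, -0.0]
contact_force: [-1.9, 0.8, 5.3]
grip_width: 0.0303
grasp_force: 29.6
```

```bash
python3 -m creep '[0,0,0,0,0,0,0.087,0,0,0,0,0,0,0.087,0,0,0,0,0,0,0.087,0,0,0,0,0,0,0.087,0,0,0.02,0,0,0,0.087,0,0,0.04,0,0,0,0.087,0,0,0.04,0,0,0,0.087,0,0,0.01,0,0,0,0.087]';  python3 -m creep '[-0.002,-0.02,0,0,0,-2,0.087,-0.003,-0.03,0,0,0,-3,0.087,-0.003,-0.03,0,0,0,-3,0.087,-0.003,-0.03,0,0,0,-3,0.087,-0.003,-0.024,0,0,0,-2,0.087,-0.001,-0.01,0,0,0,0,0.087,0,0,0,0,0,0,0.087]'; python3 - <<'E'
from station import readout,vision
import cv2
t=vision.snapshot("top")[130:280,230:450,::-1]; s=vision.snapshot("side")[130:300,250:450,::-1]
cv2.imwrite("pics/s6.png",cv2.resize(t,None,fx=3.6,fy=3.6,interpolation=cv2.INTER_CUBIC))
cv2.imwrite("pics/s7.png",cv2.resize(s,None,fx=3.5,fy=3.5,interpolation=cv2.INTER_CUBIC))
E
```

```text
t: 15.18
ee_pos: [0.6227, -0.0855, 0.1649]
tool_rot: [0.003, -0.133, 0.991, -0.002]
contact_force: [0.7, -0.6, -0.9]
grip_width: 0.0866
grasp_force: 0.0
t: 16.05
ee_pos: [0.6052, -0.2294, 0.16]
tool_rot: [-0.0, -0.019, 1.0, 0.0]
contact_force: [-0.0, -0.5, 0.4]
grip_width: 0.0873
grasp_force: 0.0
```

View pics/s7.png

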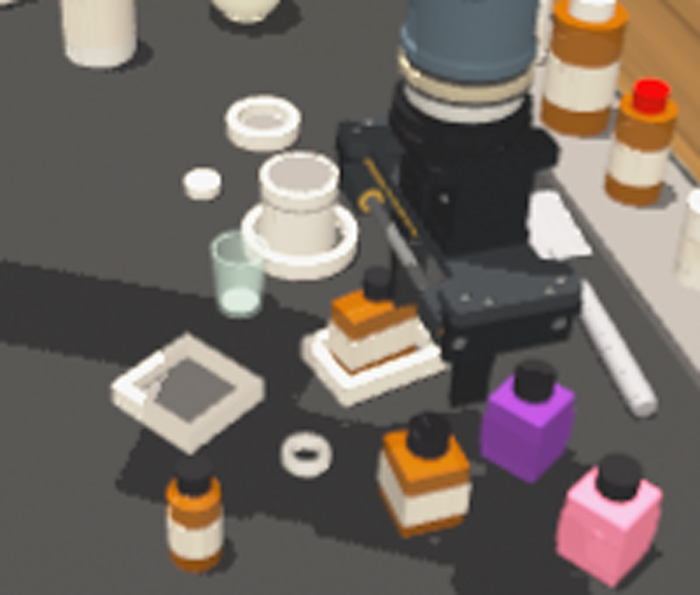

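The flat bottle stands in the oblong nest, and the square bottle at (425,475) is below the gripper, clear of the purple one. I descend and grip.

```bash
python3 -m creep '[0,0,-0.03,0,0,0,0.087,0,0,-0.03,0,0,0,0.087,0,0,-0.03,0,0,0,0.087,0,0,-0.015,0,0,0,0.087,0,0,-0.009,0,0,0,0.087,0,0,0,0,0,0,0.087,0,0,0,0,0,0,0.087]'; python3 -m creep '[0,0,0,0,0,0,0,0,0,0,0,0,0,0,0,0,0,0,0,0,0,0,0,0,0,0,0,0,0,0,0,0,0,0,0,0,0,0,0,0,0,0]';python3 -m creep '[0,0,0.01,0,0,0,0,0,0,0.03,0,0,0,0,0,0,0.04,0,0,0,0,0,0,0.03,0,0,0,0,0,0,0,0,0,0,0]'
```

```text
t: 17.02
ee_pos: [0.6064, -0.2292, 0.0476]
tool_rot: [0.001, -0.02, 1.0, -0.001]
contact_force: [0.4, -0.1, -0.4]
grip_width: 0.0869
grasp_force: 0.0
t: 17.77
ee_pos: [0.6058, -0.2293, 0.0466]
tool_rot: [0.0, -0.02, 1.0, -0.0]
contact_force: [-0.3, -0.9, -0.2]
grip_width: 0.0437
grasp_force: 30.0
t: 18.4
ee_pos: [0.6072, -0.2295, 0.1594]
tool_rot: [0.003, -0.02, 1.0, -0.001]
contact_force: [-0.0, 0.2, -2.8]
grip_width: 0.0435
grasp_force: 30.0
```

```bash
python3 -m creep '[-0.01,0.011,0,0,0,2,0,-0.018,0.019,0,0,0,5,0,-0.02,0.021,0,0,0,5,0,-0.02,0.021,0,0,0,5,0,-0.02,0.021,0,0,0,5,0,-0.02,0.021,0,0,0,5,0,-0.012,0.013,0,0,0,3,0,-0.008,0.0085,0,0,0,2,0,0,0,0,0,0,0,0]'; python3 -m creep '[0,0,-0.03,0,0,0,0,0,0,-0.03,0,0,0,0,0,0,-0.02,0,0,0,0,0,0,0,0,0,0,0,0,0,0,0,0,0,0]'; python3 - <<'E'
from h import *
im=cv2.resize(vision.snapshot("side")[180:290,260:410,::-1],None,fx=5,fy=5)
a=np.radians(34.2);R=np.array([[np.cos(a),-np.sin(a)],[np.sin(a),np.cos(a)]])
def draw(c,l,z,col):
    P=[[*(R@[sx*l/2,sy*l/2]+c),z] for sx,sy in((1,1),(1,-1),(-1,-1),(-1,1))]
    cv2.polylines(im,[((proj("side",P)+.5-[260,180])*5).astype(int)],True,col,1)
im=np.ascontiguousarray(im)
draw([.4775,-.0935],.044,.030,(0,0,255));draw([.4775,-.0935],.044,.086,(0,0,255));draw([.4775,-.0935],.076,.018,(0,255,0))
cv2.imwrite("pics/s8.png",im)
E
```

```text
t: 19.52
ee_pos: [0.4761, -0.0923, 0.1557]
tool_rot: [-0.001, -0.295, 0.955, 0.001]
contact_force: [0.4, -0.2, -2.4]
grip_width: 0.0436
grasp_force: 30.0
t: 20.15
ee_pos: [0.4785, -0.094, 0.0769]
tool_rot: [0.0, -0.295, 0.956, -0.0]
contact_force: [0.4, 0.4, -2.8]
grip_width: 0.0436
grasp_force: 30.0
```

View pics/s8.png

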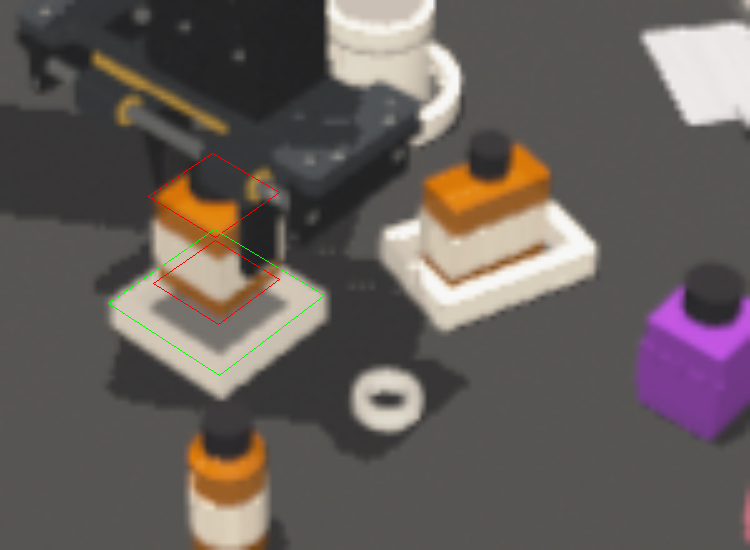

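The square bottle is aligned with the square well to about a pixel. I lower and release it.

```bash
python3 -m creep '[0,0,-0.01,0,0,0,0,0,0,-0.007,0,0,0,0,0,0,-0.004,0,0,0,0,0,0,-0.003,0,0,0,0,0,0,-0.001,0,0,0,0,0,0,-0.001,0,0,0,0,0,0,0,0,0,0,0,0,0,0,0,0,0,0]'
```

```text
t: 21.2
ee_pos: [0.4775, -0.0933, 0.0515]
tool_rot: [0.0, -0.295, 0.956, -0.0]
contact_force: [-1.2, 0.1, 5.4]
grip_width: 0.0436
grasp_force: 30.0
```

```bash
python3 -m creep '[0,0,0,0,0,0,0.087,0,0,0,0,0,0,0.087,0,0,0,0,0,0,0.087,0,0,0,0,0,0,0.087,0,0,0.02,0,0,0,0.087,0,0,0.04,0,0,0,0.087,0,0,0.04,0,0,0,0.087,0,0,0.01,0,0,0,0.087]';  python3 -m creep '[-0.003,-0.017,0,0,0,-8,0.087,-0.003,-0.017,0,0,0,-8,0.087,-0.003,-0.017,0,0,0,-8,0.087,-0.003,-0.017,0,0,0,-8,0.087,-0.003,-0.017,0,0,0,-8,0.087,-0.003,-0.017,0,0,0,-8,0.087,-0.003,-0.017,0,0,0,-8,0.087,-0.003,-0.0175,0,0,0,-8,0.087,0,0,0,0,0,0,0.087]'; python3 -m creep '[0,0,-0.03,0,0,0,0.087,0,0,-0.03,0,0,0,0.087,0,0,-0.03,0,0,0,0.087,0,0,-0.015,0,0,0,0.087,0,0,-0.009,0,0,0,0.087,0,0,0,0,0,0,0.087,0,0,0,0,0,0,0.087]'; python3 -m creep '[0,0,0,0,0,0,0,0,0,0,0,0,0,0,0,0,0,0,0,0,0,0,0,0,0,0,0,0,0,0,0,0,0,0,0,0,0,0,0,0,0,0,0,0,0,0,0,0,0]'
```

```text
t: 22.2
ee_pos: [0.4788, -0.0939, 0.1627]
tool_rot: [0.002, -0.295, 0.956, -0.002]
contact_force: [0.5, 0.3, -1.1]
grip_width: 0.0868
grasp_force: 0.0
t: 23.32
ee_pos: [0.4532, -0.2306, 0.1596]
tool_rot: [-0.001, 0.257, 0.967, 0.0]
contact_force: [-1.5, -0.1, 0.1]
grip_width: 0.0869
grasp_force: 0.0
t: 24.2
ee_pos: [0.4541, -0.2302, 0.0473]
tool_rot: [0.001, 0.256, 0.967, -0.0]
contact_force: [0.6, 0.4, 0.3]
grip_width: 0.087
grasp_force: 0.0
t: 25.08
ee_pos: [0.4537, -0.23, 0.0465]
tool_rot: [0.0, 0.256, 0.967, -0.0]
contact_force: [0.1, -1.2, 0.0]
grip_width: 0.0329
grasp_force: 30.0
```

```bash
python3 -m creep '[0,0,0.01,0,0,0,0,0,0,0.03,0,0,0,0,0,0,0.04,0,0,0,0,0,0,0.03,0,0,0,0,0,0,0,0,0,0,0]'; python3 -m creep '[0.006,0.017,0,0,0,0,0,0.012,0.034,0,0,0,0,0,0.014,0.04,0,0,0,0,0,0.014,0.04,0,0,0,0,0,0.014,0.04,0,0,0,0,0,0.014,0.04,0,0,0,0,0,0.014,0.04,0,0,0,0,0,0.014,0.04,0,0,0,0,0,0.014,0.04,0,0,0,0,0,0.014,0.04,0,0,0,0,0]'; python3 -m creep '[0.014,0.04,0,0,0,0,0,0.0125,0.034,0,0,0,0,0,0.008,0.024,0,0,0,0,0,0,0,0,0,0,0,0,0,0,-0.03,0,0,0,0,0,0,-0.03,0,0,0,0,0,0,-0.02,0,0,0,0,0,0,0,0,0,0,0,0,0,0,0,0,0,0]';python3 - <<'E'
from h import *
im=np.ascontiguousarray(cv2.resize(vision.snapshot("side")[100:220,250:410,::-1],None,fx=5,fy=5))
def draw(c,d,z,col):
    P=[[c[0]+d/2*np.cos(q),c[1]+d/2*np.sin(q),z] for q in np.linspace(0,6.28,40)]
    cv2.polylines(im,[((proj("side",P)+.5-[250,100])*5).astype(int)],True,col,1)
c=[.618,.239]
draw(c,.034,.03,(0,0,255));draw(c,.034,.087,(0,0,255));draw(c,.066,.018,(0,255,0));draw(c,.05,.018,(255,0,0))
cv2.imwrite("pics/s9.png",im)
E
```

```text
t: 25.7
ee_pos: [0.4549, -0.2307, 0.1592]
tool_rot: [0.003, 0.256, 0.967, -0.001]
contact_force: [0.2, 0.0, -1.2]
grip_width: 0.0332
grasp_force: 30.0
t: 26.95
ee_pos: [0.582, 0.1437, 0.1544]
tool_rot: [-0.002, 0.256, 0.967, -0.001]
contact_force: [1.0, -1.2, -1.1]
grip_width: 0.0331
grasp_force: 30.0
t: 28.08
ee_pos: [0.6187, 0.239, 0.0772]
tool_rot: [0.001, 0.257, 0.967, 0.0]
contact_force: [0.9, 0.3, -0.8]
grip_width: 0.033
grasp_force: 30.0
```

View pics/s9.png

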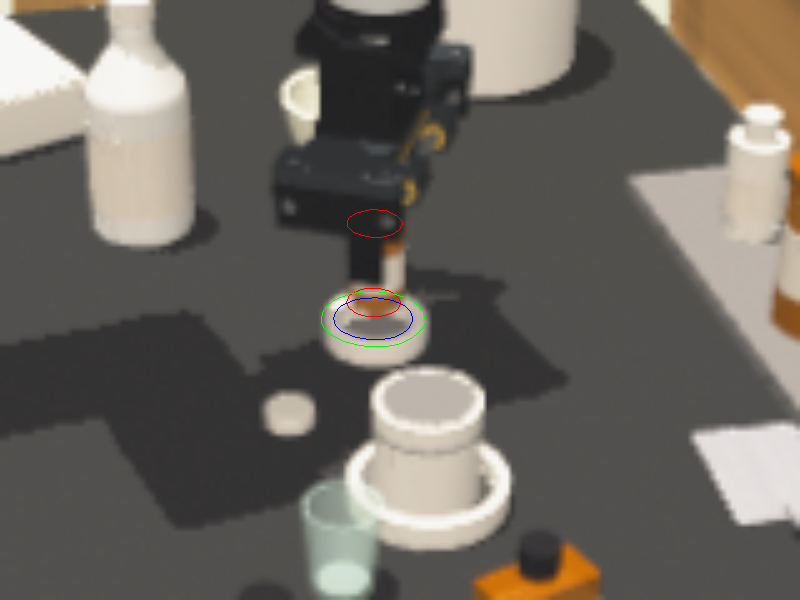

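The vial is centred over the small well, and the tall bottle and beaker are undisturbed. I lower it.

```bash
python3 -m creep '[0,0,-0.01,0,0,0,0,0,0,-0.007,0,0,0,0,0,0,-0.004,0,0,0,0,0,0,-0.003,0,0,0,0,0,0,-0.001,0,0,0,0,0,0,-0.001,0,0,0,0,0,0,0,0,0,0,0,0,0,0,0,0,0,0]'
```

```text
t: 29.12
ee_pos: [0.618, 0.239, 0.0515]
tool_rot: [0.0, 0.256, 0.967, -0.0]
contact_force: [-1.7, -0.7, 5.2]
grip_width: 0.033
grasp_force: 30.0
```

```bash
python3 -m creep '[0,0,0,0,0,0,0.087,0,0,0,0,0,0,0.087,0,0,0,0,0,0,0.087,0,0,0,0,0,0,0.087,0,0,0.02,0,0,0,0.087,0,0,0.04,0,0,0,0.087,0,0,0.04,0,0,0,0.087,0,0,0.05,0,0,0,0.087,0,0,0.05,0,0,0,0.087]';  python3 -m creep '[-0.03,0.03,0,0,0,0,0.087,-0.03,0.03,0,0,0,0,0.087,-0.03,0.03,0,0,0,0,0.087,-0.03,0.03,0,0,0,0,0.087,-0.03,0.03,0,0,0,0,0.087,-0.03,0.03,0,0,0,0,0.087,-0.03,0.03,0,0,0,0,0.087,0,0,0,0,0,0,0.087]'; python3 - <<'E'
from station import vision
import cv2
import numpy as np
t=cv2.resize(vision.snapshot("top")[150:270,210:450,::-1],None,fx=2.5,fy=2.5,interpolation=cv2.INTER_CUBIC)
s=cv2.resize(vision.snapshot("side")[130:250,220:460,::-1],None,fx=2.5,fy=2.5,interpolation=cv2.INTER_CUBIC)
cv2.imwrite("pics/f.png",np.vstack([t,s]))
E
```

```text
t: 30.25
ee_pos: [0.618, 0.2391, 0.2537]
tool_rot: [0.001, 0.256, 0.967, 0.0]
contact_force: [-0.3, 0.3, -0.2]
grip_width: 0.0869
grasp_force: 0.0
t: 31.25
ee_pos: [0.4057, 0.451, 0.252]
tool_rot: [0.0, 0.254, 0.967, 0.001]
contact_force: [-0.3, -0.5, 0.6]
grip_width: 0.087
grasp_force: 0.0
```

View pics/f.png

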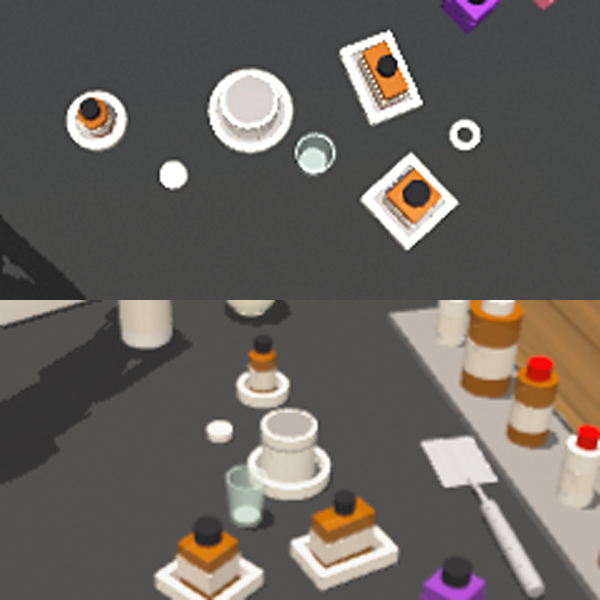

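All four stand upright in their nests, and the beaker is untouched. Last, I check the offsets numerically.

```bash
python3 - <<'E'
from h import *
t=lambda x,y:(210+(x+.5)/2.5-.5,150+(y+.5)/2.5-.5)
for n,p,z,q in[("vial",(91,109),.083,(97,121)),("tub",(250,102),.071,(250,110)),("flat",(387,66),.083,(382,76)),("sq",(416,193),.081,(410,201))]:
    print(n,((onplane("top",[t(*p)],z)-onplane("top",[t(*q)],.018))[0,:2]*1000).round(1))
E
```

```text
vial [-1.5 -3.3]
tub [-3.3 -0.3]
flat [-5.6  2.4]
sq [-0.1  2. ]
```

```bash
python3 -c "
from station import r
print(r.sign_off())"
```

```text
the job is handed in; nothing more can be done
None
```

I handed the job in at about 31 s: all four containers stand upright in their matching nests, about 2–6 mm off centre by the top camera, and the beaker and tall bottle were left standing where they were; the hand-in returned no verdict.

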